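Wedge an interlocked enclosure door shut

ROBOT

A 6-joint arm with a two-finger parallel gripper is mounted at the origin on a cart in front of the work surface, level with it; the furniture and walls round the work are solid. World frame = base frame: x ahead of the robot, y to its left, z up, the work surface at z = 0. Lengths are in mm, angles in rad, forces in N, time in s.
With the tool pointing down it reaches from about 375 to 975 mm from the base axis. Payload 3.8 kg.
Tool frame: the origin (TCP) lies at the very end of the fingers, on their centre line; the grasp point (between the pads) lies 19 mm behind it; z points along the fingers, y is the line along which they close (so a half turn about z gives the same grasp; the last joint's range is limited). The gripper opens to 88 mm and grips with 3 to 60 N. Pads are 18 mm wide; open, the fingers measure 123 mm over their backs; the gripper's body (75 mm by 187 mm) begins 45 mm behind the grasp point.
Start: joints at [-1.241, 0.264, 1.604, -0, 1.274, -0.037], TCP at [242.07, -630.096, 238.706] pointing down, gripper open.
Joint ranges: [-2.63, 2.63], [-0.94, 2.18], [0.31, 2.57], [-1.31, 4.45], [0, 2.66], [-2.55, 2.55]. Speed limits (rad/s): [2.57, 2.57, 3.14, 3.14, 3.14, 3.14].

INTERFACE

Orientations are given as a unit quaternion [w, x, y, z].
In Python, from bench import r, optics gives the robot as it stands.
- The arm moves only by the tool send_rows, never from a script. Its argument "increments" is a list of rows, each a list of 3 entries, a list of its own where there are three numbers: the shift along the tool's x, y, z in mm, then the turn, a rotation vector about the tool's x, y, z in degrees, then the finger opening in mm, from 0 to 88.1. In form: [[[tx, ty, tz], [ax, ay, az], jaw], ...]. A call has 1 to 8 rows; each row shifts and turns the commanded pose from where the row before left it, along the tool's axes as they then stand; what a row does not reach is not made up. A row lasts 1/8 s, in which the tool goes at most 62.5 mm and 10.7 degrees, less where a joint would pass 70% of its speed; a pose out of reach is approached as far as the arm can. A call is refused whole if a number of a shift passes 62.5 or a number of a turn 10.7, either way. A call with a gripper value outside its range is refused whole. The fingers move at their own pace and stop on an object; "squeeze" is the grip in N (left out, the last holds). Time passes only in rows, so rows that do not move let the fingers close. It gives the time, the measured TCP pose, the force, the opening and the grip force at its end, in the units of the state.
- r.get_obs(): the state, without advancing time (a new reading comes with each control period).
- optics.grab_frame(name): name is "scene" or "side" or "wrist"; returns the picture (420x560x3 uint8, red, green, blue); there is no depth.
- optics.calibration(name): a dict with "vertical_fov" (degrees; the focal length in pixels is half the picture's height over the tangent of half this angle, whatever the lens; pixels are square), "cx", "cy" (the principal point, pixels), "rvec" (rotation vector, rad) and "tvec" (3), from world to camera coordinates, as OpenCV has them; the wrist camera has in their place "T_tool_cam" (4x4, takes a point from camera to tool coordinates, whose origin is the TCP and whose axes are the flange's). Camera axes: x right, y down, z forward; pixel columns grow to the right and rows downward; lengths in mm; the calibration is good to about 2 mm. The wrist camera is an equidistant fisheye: a pixel r from the principal point sees the ray r / f radians off the axis. A picture is of the moment at which its call begins: read the wrist's pose just before it. calibration takes no time and is no camera call.
- r.job_done(): hands the job in; it is judged then, once.
The state is a dict: "t": time; "joint_pos": joint angles; "qd": joint speeds; "tau": joint torques, N m; "position": TCP position; "tool_rot": TCP orientation; "wrist_force": force on the tool from outside, world axes, zero at the start; "moment": the same for the moment, N m; "finger_gap": finger opening in mm; "gripper_force": force on a finger pad.
Only numpy, scipy, OpenCV 4.12 (cv2) and the standard library are available. Lean on these libraries where they do the work, as an engineer would, in place of code of your own. Each camera call takes 0.05 s, during which the arm holds its last target. There are 200 camera calls.

TASK

The lock has been taken out of the small off-white enclosure, so its red interlock plunger pushes the door ajar. Push the door to, then slide the orange wedge, nose first, under the door's lower edge near its free side and tap it in until the door is fully shut with the plunger pressed home and the wedge is jammed so tight that it holds the door by itself when you let go. Be firm but gentle, so that the hinges are not strained, and leave the other things on the bench where they lie.

Things in the scene. Friction and masses are not known exactly. Their poses are not given: they have to be found in the camera images.
- enclosure: small off-white sheet-steel enclosure, 156 wide, 105 deep, top at 150 mm, too heavy to shift, on four levelling feet, door towards the robot. Origin: middle of its front opening, 0 to 3 mm above the bench (feet screwed in or out). x points into the box, y to the hinge side (left seen from the robot), z up. Its underside is at z = 16.5 mm; feet 19 mm across at x = 16 and 89, y = +-60 mm.
- door (a joint): hinge angle of the enclosure's door, rad: 0 = shut on the frame (hard stop), grows as the free edge swings out towards the robot. Flat panel 154 wide, 142.5 high, 14 thick. Upright hinge axis at x = -14, y = +76.5 mm in the enclosure frame, on the panel's outer face at its left edge. Light hinge friction keeps it where it is left, but near shut the plunger pushes it open to about 0.12 rad.
- door_edge (a point): point on the door's outer face at its top edge, 134 mm from the hinge axis (20 mm in from the free edge), 153 mm above the enclosure origin; it swings with the door. Axes: x from the outer face inwards through the panel, y towards the hinge, z up. Push here from outside to shut the door.
- wedge_spot (a point): point on the door's lower edge, at its outer face, 112 mm from the hinge axis, 10.5 mm above the enclosure origin (so 10.5 to 13.5 mm of gap above the bench); it swings with the door, axes as for door_edge. Best place for the wedge, which goes in square to the shut door. The hinges stand 25 N of lift.
- interlock (a joint): travel of the enclosure's red interlock plunger, m: 0 = fully out (15 mm proud of the frame), about 0.014 to 0.015 with the door shut. Sprung, 0.6 N out to 1.5 N pressed; it acts 140 mm from the hinge axis.
- wedge_grip (a point): middle of the heel of the orange plastic wedge, half-way up (23 mm above its underside). The heel is a ribbed block 30 long (x), 32 wide (y), 46 mm high, grasped across its 32 mm width from above. x points along the wedge to its thin nose, z up.
- wedge_nose (a point): tip of the wedge's nose at its underside, 125 mm ahead of wedge_grip along x. The flat-bottomed wedge is 32 wide, 3 mm high at the nose and rises evenly to 19.5 mm over 110 mm, where the heel begins. 0.08 to 0.17 kg. Once the door is on its stop the resistance climbs within a few mm; a level push of 20 to 24 N, not leaning on the bench, jams it well. It settles and slackens a little when let go, so push again.
- screwdriver: yellow-handled screwdriver lying on the mat by the control unit, 160 x 24 x 24 mm, origin at its underside's middle; leave alone.
- flux_pot: small round amber pot with black lid, 48 across, 32 high, origin under its centre; leave alone.
- tweezers: steel tweezers lying by the bench's front edge, 122 x 18 x 8 mm, origin at the underside's middle; leave alone.

How it is judged (in metres and radians):
At the end, for the whole second after the job is handed in: the door is shut (under 0.03 rad) with the interlock plunger pressed more than 12 mm, held there by the released wedge alone: flat on the bench (tilt under 0.08 rad), at rest, nose at least 15 mm inside the enclosure's front, pressing on the door with more than 9 N (value of joint door below 0.03 rad and value of joint interlock above 0.012 m and contact force between wedge and door above 9 N and angle between wedge_grip's own z axis and vertical below 0.08 rad and x of wedge_nose in the frame of enclosure above 0.015 m and linear speed of wedge below 0.01 m/s); the robot touches nothing.
It fails at once if the wedge presses on the door with more than 25 N (contact force between wedge and door above 25 N).
It fails at once if the robot presses on the door with more than 20 N (contact force between any of the arm, the fingers and door above 20 N).
It fails at once if the screwdriver, flux pot or tweezers are moved more than 2 cm (distance of any of screwdriver, flux_pot, tweezers from where it was at the start of the episode above 0.02 m).
It also fails if it takes over 61 s, if anything falls off the work surface, if the arm or the gripper's body presses on something with over 40 N, if the wrist force passes 120 N, or if a joint passes its speed limit or range.

## Working session

There is one attempt and no reset: what is moved stays moved. The work goes in short steps, Python scripts to look and compute and a tool call to move; the robot and the scene stay as the last step left them, time stands still between calls to the robot, and variables do not carry over. Pictures are saved under pics/ and viewed, at most 10 in all, crops included, and the job is handed in when it is done.

Besides the shell and the picture viewer there is one more tool, called after "Emit:" in YAML: its name, and indented under it one key for each argument. send_rows: Moves the arm, as the interface text tells. Its arguments: {"type":"object","properties":{"increments":{"type":"array","items":{"type":"array"}},"squeeze":{"type":"number"}},"required":["increments"]}

```bash
mkdir -p pics; ls
cat > h.py <<'E'
import numpy as np, cv2
from bench import r, optics
from scipy.spatial.transform import Rotation as R
def cal(n):
    c=optics.calibration(n); f=210/np.tan(np.radians(c['vertical_fov'])/2); return c,f
def ray(n,u,v):
    c,f=cal(n); u=float(u);v=float(v)
    if n=='wrist':
        o=r.get_obs(); q=o['tool_rot']; Rt=R.from_quat([q[1],q[2],q[3],q[0]]).as_matrix(); T=np.array(c['T_tool_cam'])
        d=np.array([u-c['cx'],v-c['cy']]); rr=np.hypot(*d)+1e-9; th=rr/f
        dc=np.array([*(d/rr*np.sin(th)),np.cos(th)])
        return Rt@T[:3,3]+np.array(o['position']), Rt@T[:3,:3]@dc
    M=cv2.Rodrigues(np.array(c['rvec'],float))[0]; t=np.array(c['tvec'],float).ravel()
    return -M.T@t, M.T@np.array([(u-c['cx'])/f,(v-c['cy'])/f,1])
def onz(n,u,v,z):
    o,d=ray(n,u,v); return o+d*(z-o[2])/d[2]
def two(a,b):
    (o1,d1),(o2,d2)=ray(*a),ray(*b); d1=d1/np.linalg.norm(d1); d2=d2/np.linalg.norm(d2)
    s=np.linalg.lstsq(np.c_[d1,-d2],o2-o1,rcond=None)[0]; p,q=o1+s[0]*d1,o2+s[1]*d2
    return (p+q)/2,np.linalg.norm(p-q)
def proj(n,P):
    c,f=cal(n); M=cv2.Rodrigues(np.array(c['rvec'],float))[0]; p=M@np.array(P,float)+np.array(c['tvec'],float).ravel()
    return p[:2]/p[2]*f+[c['cx'],c['cy']]
def grab(n,name):
    im=optics.grab_frame(n)[:,:,::-1].copy(); cv2.imwrite(f'pics/{name}.png',im); return im
E
python3 - <<'E'
from h import *
for n in('scene','side'): grab(n,n+'0'); print(n,ray(n,280,210))
s=r.get_obs();print(s)
E
```

```text
pics
scene (array([-100.88150022, -577.34169542,  638.71022171]), array([ 0.68567927,  0.39017563, -0.61455153]))
side (array([239.43652354, 394.52916912, 617.45226392]), array([ 0.32056262, -0.75229515, -0.57562139]))
{'t': 0.1, 'joint_pos': array([-1.24090464e+00,  2.64662019e-01,  1.60523212e+00,  2.41095979e-06,
        1.27369834e+00, -3.69248080e-02]), 'qd': array([ 0.00072084, -0.0018557 , -0.003378  ,  0.00010278, -0.00052906,
        0.0016035 ]), 'tau': array([ 6.73609684e-04, -5.03618467e+01, -3.58069682e+01,  7.30886590e-02,
        2.33575806e-02, -5.91560593e-05]), 'position': array([ 241.8615426 , -629.49499916,  237.52602121]), 'tool_rot': array([-9.89374377e-04,  9.83227375e-01,  1.82381272e-01, -1.44807735e-04]), 'wrist_force': array([-0.30607604, -0.1688904 ,  0.50693796]), 'moment': array([ 0.00770713, -0.02587987,  0.00102658]), 'gripper_force': 0.0, 'finger_gap': 88.09199072274518}
```

View pics/scene0.png

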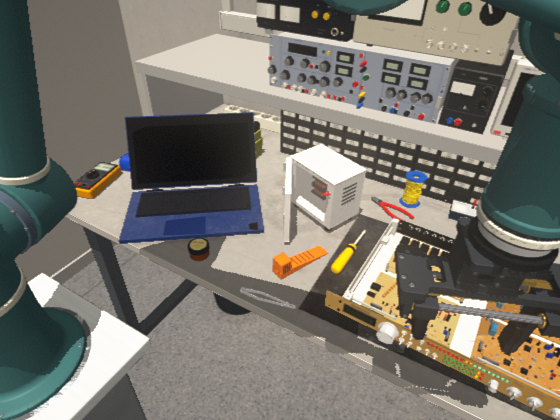

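View pics/side0.png

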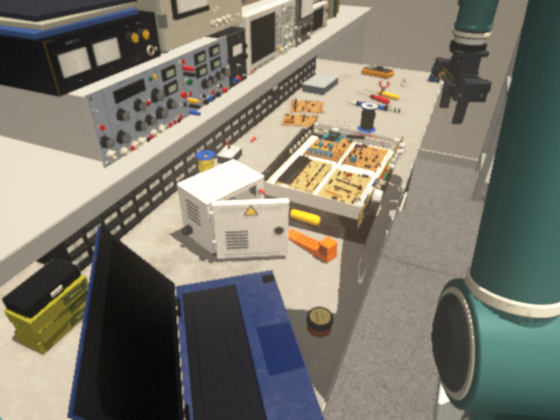

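The scene view shows the enclosure at about (325,185), its door wide open at (290,200), and the wedge with its heel at (282,265) and nose at (327,250). The screwdriver is at (350,253), the pot at (200,248) and the tweezers at (268,297). The side view shows the same layout, with the door face at (250,230) and the heel at (327,248). I'll enlarge both views.

Run:
```python
from h import *
a=cv2.imread('pics/scene0.png')[140:290,250:380]; b=cv2.imread('pics/side0.png')[155:275,170:345]
a=cv2.resize(a,None,fx=3,fy=3,interpolation=2); b=cv2.resize(b,None,fx=2.3,fy=2.3,interpolation=2)
o=np.zeros((450,390+b.shape[1],3),np.uint8); o[:,:390]=a; o[:b.shape[0],390:]=b; cv2.imwrite('pics/c1.png',o); print(o.shape)
for n in('scene','side'):
    im=cv2.imread(f'pics/{n}0.png'); h=cv2.cvtColor(im,cv2.COLOR_BGR2HSV)
    m=cv2.inRange(h,(5,150,120),(17,255,255)); k,l,s,c=cv2.connectedComponentsWithStats(m)
    for i in range(1,k):
        if s[i,4]>150:
            print(n,s[i],c[i])
            if n=='scene' and 250<c[i][0]<330 or n=='side' and 280<c[i][0]<340 and c[i][1]>225:
                print(cv2.approxPolyDP(cv2.convexHull(np.argwhere(l==i)[:,::-1].astype(np.int32)),1.2,True).reshape(-1,2).tolist())
```

```text
(450, 792, 3)
scene [273 246  55  33 821] [295.68453106 260.8319123 ]
[[327, 252], [281, 278], [273, 271], [273, 258], [281, 253], [320, 246]]
scene [487 302  34  11 190] [504.68421053 307.17368421]
scene [ 471  318   89   72 2062] [522.1842871  357.91658584]
scene [484 364  76  37 155] [523.62580645 382.21935484]
side [363  69  30   9 154] [377.7012987  72.7987013]
side [289 230  48  32 705] [314.98156028 245.21560284]
[[335, 256], [328, 261], [325, 261], [289, 238], [289, 231], [293, 230], [328, 236], [336, 242]]
```

View pics/c1.png

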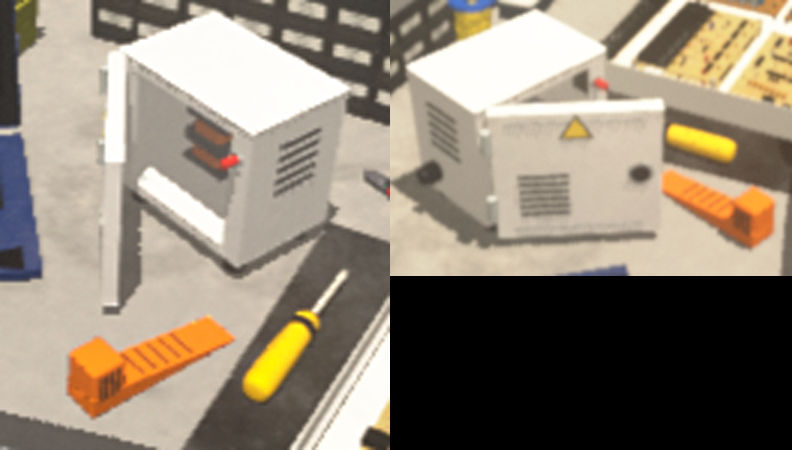

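Run:
```python
from h import *
np.set_printoptions(precision=1,suppress=True)
S=lambda u,v:('scene',250+u/3,140+v/3); D=lambda u,v:('side',170+(u-390)/2.3,155+v/2.3)
for k,a,b in [('fl',(122,50),(485,110)),('bl',(212,12),(410,70)),('br',(348,95),(540,12)),('fr',(250,135),(606,45)),('plunger',(230,160),(600,85)),
 ('door top free',(115,52) and (104,55),(663,100)),('door bot free',(104,308),(657,236)),('heel fr bot',(95,416),(752,245)),('nose R',(234,335),None)]:
    if b is None: print(k,onz(*S(*a),3)); continue
    print(k,*two(S(*a),D(*b)), 'z150 scene',onz(*S(*a),151),'side',onz(*D(*b),151))
for p in [(70,348),(97,338),(125,355),(98,378)]: print('heel top',onz(*S(*p),46))
for p in [(234,335),(213,316)]: print('nose top',onz(*S(*p),3))
for p in [(95,416),(70,393)]: print('heel bot',onz(*S(*p),0))
for p in [(735,200),(770,192),(772,236-5)]: print('side heel top',onz(*D(*p),46))
for p in [(104,308),(118,305)]: print('door bot',onz(*S(*p),12))
print('door bot side',onz(*D(657,236),12),onz(*D(497,238),12))
```

```text
fl [ 636.4 -183.3  151.8] 5.187264610267372 z150 scene [ 642.2 -181.5  151. ] side [ 633.8 -181.3  151. ]
bl [ 737.7 -216.2  149.1] 7.080626520256796 z150 scene [ 741.3 -216.1  151. ] side [ 730.7 -209.3  151. ]
br [ 679.9 -364.3  147.6] 1.6928626283663772 z150 scene [ 676.  -365.6  151. ] side [ 675.6 -357.5  151. ]
fr [ 584.6 -323.2  151.7] 1.7539404726636352 z150 scene [ 584. -323.  151.] side [ 586.1 -325.4  151. ]
plunger [ 585.9 -307.5  118.5] 5.211024622857661 z150 scene [ 546.9 -324.   151. ] side [ 560.5 -258.7  151. ]
door top free [ 501.  -225.2  202.2] 58.081856451689696 z150 scene [ 627.3 -173.   151. ] side [ 499.3 -259.6  151. ]
door bot free [ 499.3 -248.3    3.9] 6.508913161559173 z150 scene [ 363.5 -324.4  151. ] side [434.5 -92.  151. ]
heel fr bot [ 414.6 -291.4  -14.5] 1.8356068308999585 z150 scene [ 284.8 -363.9  151. ] side [ 368.1 -111.2  151. ]
nose R [ 530.6 -349.7    3. ]
heel top [ 414.4 -270.2   46. ]
heel top [ 433.3 -281.5   46. ]
heel top [ 428.7 -307.2   46. ]
heel top [ 399.3 -302.1   46. ]
nose top [ 530.6 -349.7    3. ]
nose top [ 541.6 -326.3    3. ]
heel bot [ 404.3 -297.8    0. ]
heel bot [ 414.2 -270.7    0. ]
side heel top [ 431.2 -278.1   46. ]
side heel top [ 404.8 -303.1   46. ]
side heel top [ 386.4 -250.3   46. ]
door bot [ 495.9 -252.4   12. ]
door bot [ 504.7 -260.1   12. ]
door bot side [ 492.6 -237.    12. ] [ 629.1 -172.5   12. ]
```

The crops give these estimates:

| Item | Measured | Check |
|---|---|---|
| Enclosure origin | About (611,-252), yaw about -20.7° | Front edge 150 mm measured, 156 given |
| Door | Open about 0.65 rad, free edge at about (495,-250) | Distance to the hinge about 150 mm |
| Wedge grip | (419,-290), yaw about -22° | Nose distance 126 mm, 125 given |

I'll check the laptop for clearance and plan the approach to the door.

```bash
cat >> h.py <<'E'
def go(P,yaw):
    "shift in world->tool axes and turn about tool z needed, for tool pointing down with tool x at yaw deg"
    o=r.get_obs(); q=o['tool_rot']; Rt=R.from_quat([q[1],q[2],q[3],q[0]])
    T=R.from_matrix(np.array([[np.cos(np.radians(yaw)),np.sin(np.radians(yaw)),0],[np.sin(np.radians(yaw)),-np.cos(np.radians(yaw)),0],[0,0,-1]]).T)
    T=R.from_matrix(np.c_[[np.cos(np.radians(yaw)),np.sin(np.radians(yaw)),0],[np.sin(np.radians(yaw)),-np.cos(np.radians(yaw)),0],[0,0,-1]])
    print('t',round(o['t'],2),'pos',np.round(o['position'],1),'toolshift',np.round(Rt.inv().apply(np.array(P)-o['position']),1),'turn',np.round(np.degrees((Rt.inv()*T).as_rotvec()),1),'F',np.round(o['wrist_force'],1))
E
python3 - <<'E'
from h import *
print('laptop base corner',onz('scene',264,232,15),onz('side',272,275,15))
print('screen top right',two(('scene',254,113),('side',100,230)),two(('scene',254,113),('side',172,330)))
go([480,-205,238],-20.7)
E
```

```text
laptop base corner [ 499.83387202 -192.25359838   15.        ] [ 497.06253029 -172.52376935   15.        ]
screen top right (array([746.86012639,  -2.19963528, 178.73519022]), np.float64(9.777872242435166)) (array([638.25133553,  13.66408456, 136.89174198]), np.float64(214.56845790687916))
t 0.1 pos [ 241.9 -629.5  237.5] toolshift [ 3.745e+02 -3.108e+02  2.000e-01] turn [-0.1  0.  41.7] F [-0.3 -0.2  0.5]
```

Emit:
send_rows:
  increments:
    - [[47,-39,0],[0,0,0],10]
    - [[47,-39,0],[0,0,0],0]
    - [[47,-39,0],[0,0,0],0]
    - [[47,-39,0],[0,0,0],0]
    - [[47,-39,0],[0,0,0],0]
    - [[47,-39,0],[0,0,0],0]
    - [[47,-39,0],[0,0,0],0]
    - [[46,-38,0],[0,0,0],0]

```text
t: 1.1
position: [481.0, -203.3, 238.5]
tool_rot: [-0.0, 0.983, 0.182, -0.0]
wrist_force: [2.0, -0.7, 0.1]
finger_gap: 10.5
gripper_force: 0.0
```

Emit:
send_rows:
  increments:
    - [[0,0,0],[0,0,10.4],0]
    - [[0,0,0],[0,0,10.4],0]
    - [[0,0,0],[0,0,10.4],0]
    - [[0,0,0],[0,0,10.5],0]
    - [[0,0,0],[0,0,0],0]
    - [[0,0,0],[0,0,0],0]

```text
t: 1.85
position: [480.4, -205.2, 238.4]
tool_rot: [-0.0, 0.984, -0.178, -0.0]
wrist_force: [0.2, 0.4, 1.1]
finger_gap: 0.3
gripper_force: 0.0
```

Run:
```python
from h import *
go([480,-205,128],-20.7); grab('wrist','w1')
```

```text
t 1.85 pos [ 480.4 -205.2  238.4] toolshift [-4.000e-01 -1.000e-01  1.104e+02] turn [-0.   0.   0.2] F [0.2 0.4 1.1]
```

View pics/w1.png

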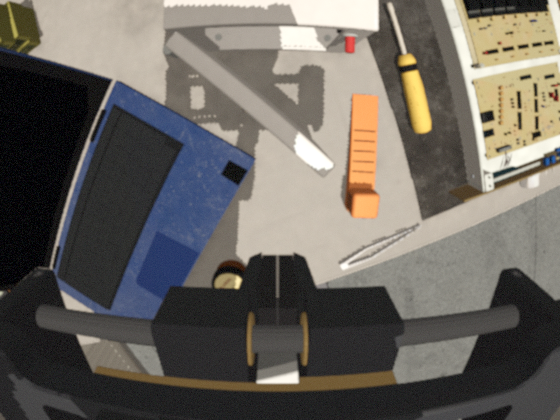

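The wrist view shows the enclosure front at the top, row about 25–45. The door runs from (170,40) to (320,168), the wedge nose is at (364,95) and the heel top at (363,203). The fingers are at (277,262), clear of the door.

Run:
```python
from h import *
np.set_printoptions(precision=1,suppress=True)
W=lambda u,v,z:onz('wrist',u,v,z)
print('door free outer',W(308,172,154),'inner',W(332,165,154),'hinge end',W(168,40,154))
a,b=W(165,25,151),W(378,32,151);print('front top',a,b,np.degrees(np.arctan2(*(a-b)[[1,0]]))-90)
print('heel top',[W(*p,46) for p in((350,191),(376,190),(378,216),(352,218))])
print('nose',W(353,95,3),W(377,95,3)); print('finger',W(277,258,128))
```

```text
door free outer [ 503.4 -237.6  154. ] inner [ 502.3 -255.8  154. ] hinge end [ 631.4 -178.7  154. ]
front top [ 644.5 -179.9  151. ] [ 584.2 -321.6  151. ] -23.03861601355453
heel top [array([ 440.9, -275.7,   46. ]), array([ 431.7, -304.3,   46. ]), array([ 400.8, -298.6,   46. ]), array([ 409.6, -268.9,   46. ])]
nose [ 536.2 -320.8    3. ] [ 527.4 -349.1    3. ]
finger [ 433.3 -187.2  128. ]
```

Emit:
send_rows:
  increments:
    - [[7,-3,55],[0,0,0],0]
    - [[7,-2,55],[0,0,0],0]
    - [[0,0,0],[0,0,0],0]
    - [[8,5,0],[0,0,0],0]
    - [[8,5,0],[0,0,0],0]
    - [[8,5,0],[0,0,0],0]
    - [[8,5,0],[0,0,0],0]

```text
t: 2.78
position: [519.5, -236.6, 130.1]
tool_rot: [0.0, 0.984, -0.18, 0.001]
wrist_force: [0.2, 0.2, 0.5]
finger_gap: 0.5
gripper_force: 0.1
```

Emit:
send_rows:
  increments:
    - [[8,5,0],[0,0,0],0]
    - [[8,5,0],[0,0,0],0]
    - [[8,5,0],[0,0,0],0]
    - [[8,5,0],[0,0,0],0]
    - [[8,5,0],[0,0,0],0]

```text
t: 3.4
position: [547.2, -273.6, 128.6]
tool_rot: [-0.0, 0.984, -0.18, -0.0]
wrist_force: [-0.4, 0.8, 0.2]
finger_gap: 0.4
gripper_force: 0.1
```

Run:
```python
from h import *
go([567,-298,128],-21.5); grab('wrist','w2')
```

```text
t 3.4 pos [ 547.2 -273.6  128.6] toolshift [27.1 15.9  0.6] turn [-0.   0.   0.8] F [-0.4  0.8  0.2]
```

View pics/w2.png

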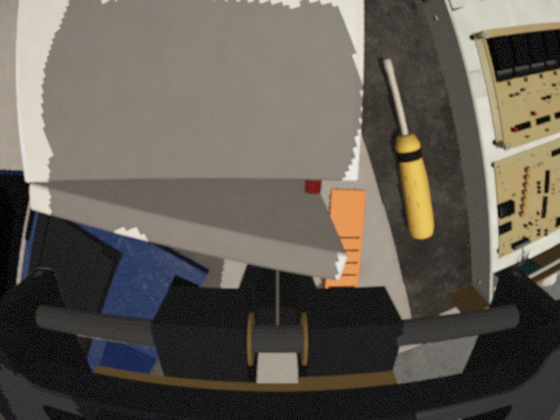

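The door is almost to, about 0.2 rad, with its free edge at (345,270). The front frame edge at row 181 is level in the picture, so the enclosure yaw is about equal to the tool's. I'll push on gently.

Emit:
send_rows:
  increments:
    - [[5,3,0],[0,0,0],0]
    - [[5,3,0],[0,0,0],0]
    - [[4,2,0],[0,0,0],0]
    - [[4,2,0],[0,0,0],0]

```text
t: 3.95
position: [560.2, -288.7, 128.6]
tool_rot: [-0.0, 0.984, -0.18, -0.0]
wrist_force: [-0.8, 1.5, 0.3]
finger_gap: 0.4
gripper_force: 0.5
```

Emit:
send_rows:
  increments:
    - [[2,1,0],[0,0,0],0]
    - [[2,1,0],[0,0,0],0]

```text
t: 4.2
position: [563.2, -291.9, 128.6]
tool_rot: [-0.0, 0.984, -0.18, -0.0]
wrist_force: [-0.4, 0.9, -0.3]
finger_gap: 0.8
gripper_force: 0.6
```

Emit:
send_rows:
  increments:
    - [[2,0,0],[0,0,0],0]
    - [[1,0,0],[0,0,0],0]
    - [[0,0,0],[0,0,0],0]

```text
t: 4.58
position: [566.0, -293.2, 128.6]
tool_rot: [0.0, 0.984, -0.179, -0.0]
wrist_force: [-1.2, 0.7, -1.5]
finger_gap: 0.0
gripper_force: 0.5
```

Emit:
send_rows:
  increments:
    - [[1,0,0],[0,0,0],0]
    - [[1,0,0],[0,0,0],0]
    - [[0,0,0],[0,0,0],0]

```text
t: 4.95
position: [568.0, -293.9, 128.7]
tool_rot: [0.0, 0.984, -0.18, -0.0]
wrist_force: [-1.7, 0.3, 0.2]
finger_gap: 0.7
gripper_force: 0.6
```

Emit:
send_rows:
  increments:
    - [[1,0,0],[0,0,0],0]
    - [[0,0,0],[0,0,0],0]

```text
t: 5.2
position: [568.9, -294.3, 128.7]
tool_rot: [0.0, 0.984, -0.18, 0.0]
wrist_force: [-1.6, 0.2, -0.3]
finger_gap: 0.4
gripper_force: 0.6
```

Emit:
send_rows:
  increments:
    - [[1,0,0],[0,0,0],0]
    - [[0,0,0],[0,0,0],0]

```text
t: 5.45
position: [569.9, -294.6, 128.7]
tool_rot: [0.0, 0.984, -0.18, 0.0]
wrist_force: [-1.5, 0.2, -0.8]
finger_gap: 0.3
gripper_force: 0.6
```

Emit:
send_rows:
  increments:
    - [[1,0,0],[0,0,0],0]
    - [[1,0,0],[0,0,0],0]
    - [[0,0,0],[0,0,0],0]

```text
t: 5.82
position: [570.5, -294.9, 128.7]
tool_rot: [-0.0, 0.984, -0.18, -0.001]
wrist_force: [-6.2, 1.0, 3.3]
finger_gap: 0.6
gripper_force: 3.0
```

Emit:
send_rows:
  increments:
    - [[1,0,0],[0,0,0],0]
    - [[0,0,0],[0,0,0],0]

```text
t: 6.08
position: [570.5, -294.9, 128.7]
tool_rot: [-0.001, 0.984, -0.18, -0.002]
wrist_force: [-7.7, 2.0, 4.8]
finger_gap: 0.6
gripper_force: 4.5
```

Emit:
send_rows:
  increments:
    - [[1,0,0],[0,0,0],0]
    - [[0,0,0],[0,0,0],0]

```text
t: 6.32
position: [570.6, -294.9, 128.7]
tool_rot: [-0.001, 0.984, -0.18, -0.003]
wrist_force: [-11.8, 3.2, 6.1]
finger_gap: 0.6
gripper_force: 6.0
```

The door reached its stop at 12 N. I'll back away and go over the wedge.

Emit:
send_rows:
  increments:
    - [[-7,0,0],[0,0,0],0]
    - [[-10,0,0],[0,0,0],0]
    - [[-20,0,-10],[0,0,0],0]
    - [[-40,0,-20],[0,0,0],30]
    - [[-45,0,0],[0,0,0],60]
    - [[-24,40,0],[0,0,0],60]
    - [[0,0,0],[0,0,0],60]
    - [[0,0,0],[0,0,0],60]

```text
t: 7.32
position: [423.5, -282.1, 159.3]
tool_rot: [0.0, 0.984, -0.18, 0.001]
wrist_force: [0.2, 0.3, -0.4]
finger_gap: 48.4
gripper_force: 0.0
```

Run:
```python
from h import *
go([420,-288,60],-22.5); grab('wrist','w3');grab('scene','s3')
im=np.vstack([cv2.imread('pics/w3.png')[:280],np.zeros((10,560,3),np.uint8),cv2.resize(cv2.imread('pics/s3.png')[140:290,250:380],None,fx=2,fy=2,interpolation=2)[:, :].copy() if 0 else cv2.copyMakeBorder(cv2.resize(cv2.imread('pics/s3.png')[140:290,250:380],None,fx=2,fy=2,interpolation=2),0,0,0,300,0)]); cv2.imwrite('pics/c3.png',im)
```

```text
t 7.33 pos [ 423.5 -282.1  159.3] toolshift [-1.4  6.8 99.3] turn [-0.  -0.1  1.8] F [ 0.2  0.3 -0.4]
```

View pics/c3.png

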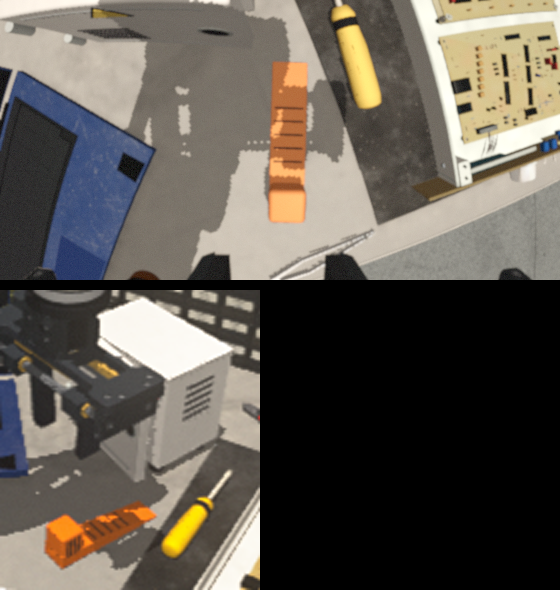

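The wedge lies straight ahead of the gripper. Its heel top spans (270–304, 186–221), its nose is at row 63 over columns 274–307, and the door is slightly ajar at the top. I'll compute from this closer view.

Run:
```python
from h import *
im=cv2.imread('pics/w3.png'); h=cv2.cvtColor(im,cv2.COLOR_BGR2HSV)
m=cv2.inRange(h,(3,90,90),(19,255,255)); m[:, :255]=0; m[:,320:]=0; m[230:]=0
for v in (66,75,90,120,150,180,192,205,215): 
    x=np.where(m[v])[0]; print(v,x.min(),x.max(),end='; ')
x=np.where(m.any(1))[0];print(x.min(),x.max())
H=np.mean([onz('wrist',u,v,46) for u,v in((270.5,191),(304.5,191),(304.5,221.5),(270.5,221.5))],0)
N=np.mean([onz('wrist',u,63,3) for u in(274,307)],0)
print([onz('wrist',u,v,46).round(1) for u,v in((270.5,191),(304.5,191),(304.5,221.5),(270.5,221.5))],H,N,N-H,np.degrees(np.arctan2(*(N-H)[[1,0]])))
go([*H[:2],60],np.degrees(np.arctan2(*(N-H)[[1,0]])))
```

```text
66 272 307; 75 272 307; 90 271 306; 120 271 306; 150 270 305; 180 269 304; 192 268 305; 205 269 305; 215 269 304; 61 222
[array([ 435.7, -280.2,   46. ]), array([ 425.7, -306.5,   46. ]), array([ 400.2, -297.6,   46. ]), array([ 410.5, -270.4,   46. ])] [ 418.01699352 -288.66639282   46.        ] [ 531.31120361 -335.14674454    3.        ] [113.29421009 -46.48035172 -43.        ] -22.30649758099711
t 7.42 pos [ 423.9 -281.7  159. ] toolshift [-3.1  8.6 99. ] turn [-0.  -0.1  1.7] F [ 0.4  0.3 -0.8]
```

Run:
```python
from h import *
for p in((373,232),(330,255),(290,270)):
    P=onz('wrist',*p,5); d=P-[418,-288.7,5]; print(P.round(0),'wedge-frame x,y(left)',d@[.927,-.375,0],d@[.375,.927,0])
```

```text
[ 347. -358.    5.] wedge-frame x,y(left) -39.53119430868823 -91.00720613213421
[ 339. -308.    5.] wedge-frame x,y(left) -66.0602215955658 -47.78722135199668
[ 337. -263.    5.] wedge-frame x,y(left) -84.43106092559395 -6.739243444417774
```

Emit:
send_rows:
  increments:
    - [[-3,8.6,30],[0,0,1.6],60]
    - [[0,0,50],[0,0,0],60]
    - [[0,0,50],[0,0,0],60]
    - [[0,0,22],[0,0,0],60]
    - [[0,0,0],[0,0,0],60]

```text
t: 8.05
position: [416.1, -287.1, 4.4]
tool_rot: [-0.001, 0.981, -0.193, -0.002]
wrist_force: [-0.2, 0.1, 0.4]
finger_gap: 59.8
gripper_force: 0.0
```

Emit:
send_rows:
  increments:
    - [[0,0,0],[0,0,0],45]
    - [[0,0,0],[0,0,0],30]
    - [[0,0,0],[0,0,0],28]
    - [[0,0,0],[0,0,0],28]
    - [[0,0,0],[0,0,0],28]
  squeeze: 20

```text
t: 8.68
position: [418.0, -289.4, 8.0]
tool_rot: [0.0, 0.981, -0.193, 0.001]
wrist_force: [0.6, 1.3, 6.9]
finger_gap: 31.7
gripper_force: 20.0
```

Emit:
send_rows:
  increments:
    - [[0,0,-4],[0,0,0],28]
    - [[0,-18,0],[0,0,-1.3],28]
    - [[0,-18,0],[0,0,0],28]
    - [[0,-18,0],[0,0,0],28]
    - [[0,-18,0],[0,0,0],28]
    - [[0,0,0],[0,0,0],28]
    - [[0,0,0],[0,0,0],28]

```text
t: 9.55
position: [443.3, -221.6, 10.7]
tool_rot: [0.0, 0.983, -0.182, 0.0]
wrist_force: [0.4, 0.4, -1.4]
finger_gap: 31.9
gripper_force: 20.0
```

Run:
```python
from h import *
go([446,-222.6,8],-21); a=grab('wrist','w4')[:300];b=grab('side','s4')[150:280,170:345]
b=cv2.resize(b,None,fx=2,fy=2,interpolation=2); b=cv2.copyMakeBorder(b,0,0,0,560-b.shape[1],0); cv2.imwrite('pics/c4.png',np.vstack([a,b]))
```

```text
t 9.55 pos [ 443.3 -221.6   10.7] toolshift [ 2.9 -0.   2.7] turn [ 0.  -0.   0.1] F [ 0.4  0.4 -1.4]
```

View pics/c4.png

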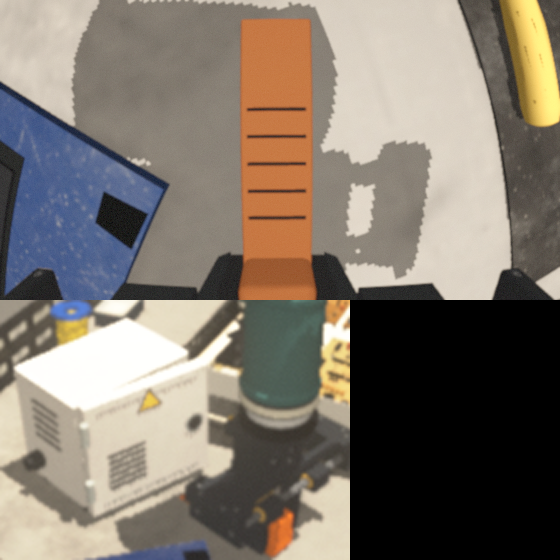

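The wedge sits straight in the fingers, with the nose at (276,20) and the laptop corner at (167,185), clear to the left. The side view shows the door slightly ajar. I'll lower the wedge and slide it in.

Emit:
send_rows:
  increments:
    - [[0,0,2],[0,0,0],28]
    - [[0,0,0],[0,0,0],28]
    - [[0,0,0],[0,0,0],28]

```text
t: 10.02
position: [443.0, -221.9, 8.6]
tool_rot: [-0.0, 0.983, -0.182, -0.0]
wrist_force: [0.5, -0.4, -2.4]
finger_gap: 32.2
gripper_force: 20.0
```

Emit:
send_rows:
  increments:
    - [[10,0,0],[0,0,0],28]
    - [[10,0,0],[0,0,0],28]
    - [[10,0,0],[0,0,0],28]
    - [[8,0,0],[0,0,0],28]
    - [[8,0,0],[0,0,0],28]
    - [[0,0,0],[0,0,0],28]

```text
t: 10.78
position: [486.9, -238.5, 8.8]
tool_rot: [0.0, 0.983, -0.182, 0.0]
wrist_force: [0.5, 1.1, -1.7]
finger_gap: 32.0
gripper_force: 20.0
```

Emit:
send_rows:
  increments:
    - [[4,0,0.3],[0,0,0],28]
    - [[4,0,0.3],[0,0,0],28]
    - [[4,0,0],[0,0,0],28]
    - [[3,0,0],[0,0,0],28]
    - [[0,0,0],[0,0,0],28]

```text
t: 11.4
position: [500.5, -243.7, 8.2]
tool_rot: [0.0, 0.983, -0.182, 0.0]
wrist_force: [0.7, 0.0, -1.1]
finger_gap: 31.8
gripper_force: 20.0
```

Emit:
send_rows:
  increments:
    - [[3,0,0],[0,0,0],28]
    - [[3,0,0],[0,0,0],28]
    - [[3,0,0],[0,0,0],28]
    - [[0,0,0],[0,0,0],28]

```text
t: 11.9
position: [509.0, -247.0, 8.1]
tool_rot: [0.0, 0.983, -0.182, 0.0]
wrist_force: [0.7, 0.3, -1.1]
finger_gap: 31.9
gripper_force: 20.0
```

Emit:
send_rows:
  increments:
    - [[2,0,0],[0,0,0],28]
    - [[2,0,0],[0,0,0],28]
    - [[2,0,0],[0,0,0],28]
    - [[0,0,0],[0,0,0],28]

```text
t: 12.4
position: [513.7, -248.8, 8.0]
tool_rot: [-0.0, 0.983, -0.182, -0.001]
wrist_force: [-3.7, 1.4, 3.1]
finger_gap: 31.8
gripper_force: 20.0
```

Emit:
send_rows:
  increments:
    - [[2,0,0],[0,0,0],28]
    - [[2,0,0],[0,0,0],28]
    - [[0,0,0],[0,0,0],28]

```text
t: 12.78
position: [517.0, -250.0, 8.0]
tool_rot: [-0.0, 0.983, -0.182, -0.001]
wrist_force: [-5.2, 2.1, 3.4]
finger_gap: 31.9
gripper_force: 20.0
```

Emit:
send_rows:
  increments:
    - [[2,0,0],[0,0,0],28]
    - [[2,0,0],[0,0,0],28]
    - [[0,0,0],[0,0,0],28]

```text
t: 13.15
position: [519.9, -251.1, 8.0]
tool_rot: [-0.001, 0.983, -0.182, -0.002]
wrist_force: [-7.8, 2.1, 6.3]
finger_gap: 32.1
gripper_force: 20.0
```

Emit:
send_rows:
  increments:
    - [[2,0,0],[0,0,0],28]
    - [[0,0,0],[0,0,0],28]

```text
t: 13.4
position: [521.2, -251.5, 8.0]
tool_rot: [-0.001, 0.983, -0.182, -0.003]
wrist_force: [-9.4, 3.2, 8.2]
finger_gap: 31.9
gripper_force: 20.0
```

Emit:
send_rows:
  increments:
    - [[-2,0,0],[0,0,0],28]
    - [[0,0,0],[0,0,0],44]
    - [[0,0,0],[0,0,0],44]
    - [[0,0,-25],[0,0,0],44]
    - [[0,0,-25],[0,0,0],44]
    - [[-34,0,0],[0,0,0],0]
    - [[0,0,0],[0,0,0],0]
    - [[0,0,0],[0,0,0],0]

```text
t: 14.4
position: [490.8, -240.1, 58.3]
tool_rot: [0.0, 0.983, -0.182, 0.001]
wrist_force: [-1.3, -0.1, 0.4]
finger_gap: 16.3
gripper_force: 0.0
```

Run:
```python
from h import *
go([489,-239.5,13],-21); a=grab('wrist','w5')[:300];b=grab('side','s5')[150:280,170:345]
b=cv2.resize(b,None,fx=2,fy=2,interpolation=2); b=cv2.copyMakeBorder(b,0,0,0,560-b.shape[1],0); cv2.imwrite('pics/c5.png',np.vstack([a,b]))
```

```text
t 14.4 pos [ 490.8 -240.1   58.3] toolshift [-1.9  0.1 45.3] turn [ 0.  -0.1  0. ] F [-1.3 -0.1  0.4]
```

View pics/c5.png

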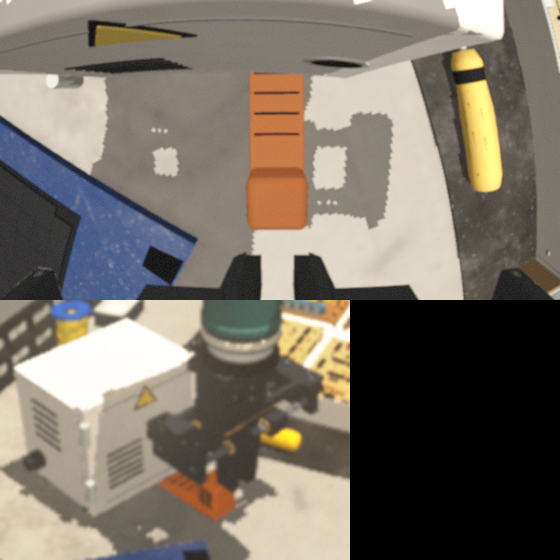

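The wedge is square under the door, centred on the finger line at column 277, with the heel spanning rows 170–228. I'll lower the closed fingers behind it and push.

Emit:
send_rows:
  increments:
    - [[-2,0,0],[0,0,0],0]
    - [[0,0,22],[0,0,0],0]
    - [[0,0,22],[0,0,0],0]
    - [[0,0,0],[0,0,0],0]
    - [[5,0,0],[0,0,0],0]
    - [[4,0,0],[0,0,0],0]
    - [[0,0,0],[0,0,0],0]

```text
t: 15.38
position: [496.0, -242.1, 14.8]
tool_rot: [-0.0, 0.983, -0.182, -0.001]
wrist_force: [-4.1, 1.6, 3.3]
finger_gap: 0.4
gripper_force: 2.4
```

Emit:
send_rows:
  increments:
    - [[2,0,0],[0,0,0],0]
    - [[1,0,0],[0,0,0],0]
    - [[0,0,0],[0,0,0],0]

```text
t: 15.75
position: [496.4, -242.0, 14.4]
tool_rot: [-0.001, 0.983, -0.182, -0.003]
wrist_force: [-10.3, 3.2, 8.7]
finger_gap: 0.4
gripper_force: 5.5
```

Emit:
send_rows:
  increments:
    - [[1.5,0,0],[0,0,0],0]
    - [[0,0,0],[0,0,0],0]

```text
t: 16.0
position: [497.7, -242.4, 14.3]
tool_rot: [-0.001, 0.983, -0.182, -0.003]
wrist_force: [-11.1, 5.0, 9.7]
finger_gap: 0.5
gripper_force: 5.7
```

Emit:
send_rows:
  increments:
    - [[0,0,-1],[0,0,0],0]
    - [[0,0,0],[0,0,0],0]

```text
t: 16.25
position: [498.0, -242.5, 14.4]
tool_rot: [-0.001, 0.983, -0.182, -0.003]
wrist_force: [-5.7, 2.2, 0.1]
finger_gap: 0.6
gripper_force: 3.5
```

Emit:
send_rows:
  increments:
    - [[0,0,-1],[0,0,0],0]
    - [[0,0,0],[0,0,0],0]

```text
t: 16.5
position: [498.1, -242.5, 15.0]
tool_rot: [-0.001, 0.983, -0.182, -0.003]
wrist_force: [-5.3, 1.2, -2.3]
finger_gap: 0.6
gripper_force: 2.7
```

Emit:
send_rows:
  increments:
    - [[1,0,-0.5],[0,0,0],0]
    - [[0,0,0],[0,0,0],0]

```text
t: 16.75
position: [498.1, -242.5, 15.1]
tool_rot: [-0.001, 0.983, -0.182, -0.004]
wrist_force: [-6.6, 2.6, -2.7]
finger_gap: 0.5
gripper_force: 3.5
```

Emit:
send_rows:
  increments:
    - [[1,0,0],[0,0,0],0]
    - [[1,0,0],[0,0,0],0]
    - [[0,0,0],[0,0,0],0]

```text
t: 17.12
position: [499.8, -243.1, 15.0]
tool_rot: [-0.001, 0.983, -0.182, -0.004]
wrist_force: [-6.6, 2.1, -1.8]
finger_gap: 0.2
gripper_force: 3.6
```

Emit:
send_rows:
  increments:
    - [[1,0,-0.5],[0,0,0],0]
    - [[1,0,-0.5],[0,0,0],0]
    - [[0,0,0],[0,0,0],0]

```text
t: 17.5
position: [500.1, -243.2, 15.2]
tool_rot: [-0.001, 0.983, -0.182, -0.006]
wrist_force: [-9.4, 3.0, -2.2]
finger_gap: 0.6
gripper_force: 4.9
```

Emit:
send_rows:
  increments:
    - [[1,0,-0.5],[0,0,0],0]
    - [[1,0,-0.5],[0,0,0],0]
    - [[0,0,0],[0,0,0],0]

```text
t: 17.88
position: [500.3, -243.2, 15.4]
tool_rot: [-0.002, 0.983, -0.182, -0.007]
wrist_force: [-11.8, 3.7, -2.6]
finger_gap: 0.6
gripper_force: 6.2
```

Emit:
send_rows:
  increments:
    - [[1,0,-0.3],[0,0,0],0]
    - [[1,0,-0.3],[0,0,0],0]
    - [[0,0,0],[0,0,0],0]

```text
t: 18.25
position: [500.4, -243.1, 15.3]
tool_rot: [-0.002, 0.983, -0.182, -0.009]
wrist_force: [-15.9, 4.7, -1.5]
finger_gap: 0.6
gripper_force: 8.1
```

Emit:
send_rows:
  increments:
    - [[1,0,-0.3],[0,0,0],0]
    - [[1,0,-0.3],[0,0,0],0]
    - [[0,0,0],[0,0,0],0]

```text
t: 18.62
position: [500.6, -243.0, 15.3]
tool_rot: [-0.003, 0.983, -0.182, -0.011]
wrist_force: [-19.0, 6.0, -1.1]
finger_gap: 0.6
gripper_force: 9.8
```

Emit:
send_rows:
  increments:
    - [[1,0,-0.3],[0,0,0],0]
    - [[1,0,-0.3],[0,0,0],0]
    - [[0,0,0],[0,0,0],0]

```text
t: 19.0
position: [500.9, -242.9, 15.2]
tool_rot: [-0.003, 0.983, -0.182, -0.013]
wrist_force: [-20.4, 7.2, -0.4]
finger_gap: 0.2
gripper_force: 11.2
```

Emit:
send_rows:
  increments:
    - [[0.7,0,-0.2],[0,0,0],0]
    - [[0,0,0],[0,0,0],0]
    - [[0,0,0],[0,0,0],0]
    - [[0,0,0],[0,0,0],0]

```text
t: 19.5
position: [501.0, -242.9, 15.2]
tool_rot: [-0.004, 0.983, -0.182, -0.013]
wrist_force: [-22.1, 7.2, -0.3]
finger_gap: 0.4
gripper_force: 11.7
```

Emit:
send_rows:
  increments:
    - [[-3,0,0.5],[0,0,0],0]
    - [[-3,0,1],[0,0,0],0]
    - [[-3,0,1],[0,0,0],0]
    - [[-6,0,1],[0,0,0],0]
    - [[0,0,0],[0,0,0],0]
    - [[0,0,0],[0,0,0],0]
    - [[0,0,0],[0,0,0],0]

```text
t: 20.38
position: [500.3, -243.8, 17.8]
tool_rot: [0.0, 0.983, -0.182, 0.001]
wrist_force: [0.0, 0.5, 1.1]
finger_gap: 0.9
gripper_force: 0.0
```

Run:
```python
from h import *
go([501,-243,15],-21); a=grab('wrist','w6')[:300];b=grab('side','s6')[150:280,170:345];c=grab('scene','s6b')[140:290,250:380]
b=cv2.resize(b,None,fx=2,fy=2,interpolation=2); c=cv2.resize(c[:130,:105],None,fx=2,fy=2,interpolation=2); cv2.imwrite('pics/c6.png',np.vstack([a,np.hstack([b,c])]))
```

```text
t 20.38 pos [ 500.3 -243.8   17.8] toolshift [ 0.4 -1.   2.8] turn [ 0.  -0.1  0. ] F [0.  0.5 1.1]
```

View pics/c6.png

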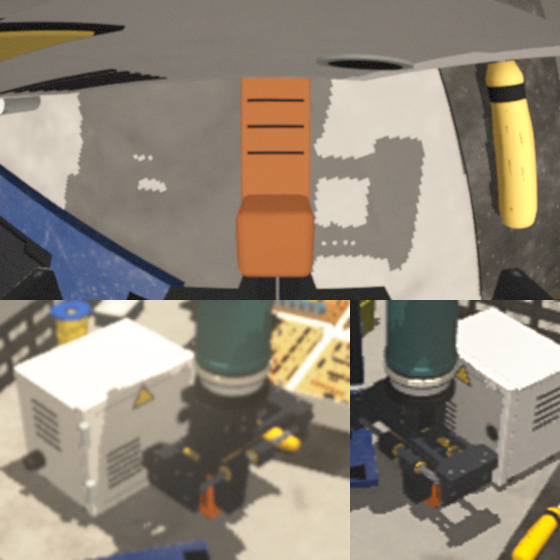

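The door looks shut flush and the wedge is square. The fingers are just off the heel, so I'll push again as advised.

Emit:
send_rows:
  increments:
    - [[2,0,-0.5],[0,0,0],0]
    - [[2,0,-0.8],[0,0,0],0]
    - [[2,0,-0.8],[0,0,0],0]
    - [[2,0,-0.8],[0,0,0],0]
    - [[0,0,0],[0,0,0],0]

```text
t: 21.15
position: [500.9, -243.8, 17.6]
tool_rot: [-0.001, 0.983, -0.182, -0.007]
wrist_force: [-12.7, 2.7, 3.4]
finger_gap: 0.3
gripper_force: 6.4
```

Emit:
send_rows:
  increments:
    - [[1,0,-0.3],[0,0,0],0]
    - [[1,0,-0.3],[0,0,0],0]
    - [[1,0,-0.3],[0,0,0],0]
    - [[0,0,0],[0,0,0],0]

```text
t: 21.65
position: [500.8, -243.8, 17.7]
tool_rot: [-0.002, 0.983, -0.182, -0.01]
wrist_force: [-18.3, 3.8, 7.2]
finger_gap: 0.1
gripper_force: 9.5
```

Emit:
send_rows:
  increments:
    - [[0.5,0,-1],[0,0,0],0]
    - [[1,0,-0.7],[0,0,0],0]
    - [[0,0,0],[0,0,0],0]

```text
t: 22.02
position: [501.0, -243.5, 17.8]
tool_rot: [-0.003, 0.983, -0.182, -0.011]
wrist_force: [-17.4, 4.9, -0.9]
finger_gap: 0.6
gripper_force: 9.0
```

Emit:
send_rows:
  increments:
    - [[1,0,-0.5],[0,0,0],0]
    - [[0.5,0,-0.3],[0,0,0],0]
    - [[0,0,0],[0,0,0],0]

```text
t: 22.4
position: [500.9, -243.4, 17.9]
tool_rot: [-0.003, 0.983, -0.182, -0.012]
wrist_force: [-19.6, 4.8, 0.3]
finger_gap: 0.6
gripper_force: 10.1
```

Emit:
send_rows:
  increments:
    - [[1,0,-0.4],[0,0,0],0]
    - [[0.5,0,-0.2],[0,0,0],0]
    - [[0,0,0],[0,0,0],0]

```text
t: 22.78
position: [501.1, -243.3, 17.9]
tool_rot: [-0.003, 0.983, -0.182, -0.014]
wrist_force: [-21.7, 5.8, 0.1]
finger_gap: 0.3
gripper_force: 11.3
```

Emit:
send_rows:
  increments:
    - [[0.6,0,-0.2],[0,0,0],0]
    - [[0,0,0],[0,0,0],0]
    - [[0,0,0],[0,0,0],0]

```text
t: 23.15
position: [501.1, -243.3, 17.9]
tool_rot: [-0.004, 0.983, -0.182, -0.014]
wrist_force: [-22.6, 6.2, -0.3]
finger_gap: 0.8
gripper_force: 11.8
```

Third and last push: back off first, then load again.

Emit:
send_rows:
  increments:
    - [[-4,0,1.5],[0,0,0],0]
    - [[-5,0,2],[0,0,0],0]
    - [[-6,0,2.2],[0,0,0],0]
    - [[0,0,0],[0,0,0],0]
    - [[0,0,0],[0,0,0],0]
    - [[0,0,0],[0,0,0],0]

```text
t: 23.9
position: [501.2, -244.1, 19.1]
tool_rot: [0.0, 0.983, -0.182, 0.001]
wrist_force: [0.0, -1.2, 0.6]
finger_gap: 0.2
gripper_force: 0.2
```

Emit:
send_rows:
  increments:
    - [[3,0,-1.3],[0,0,0],0]
    - [[3,0,-1.4],[0,0,0],0]
    - [[3,0,-1.4],[0,0,0],0]
    - [[2,0,-0.8],[0,0,0],0]
    - [[0,0,0],[0,0,0],0]

```text
t: 24.52
position: [501.1, -243.9, 19.3]
tool_rot: [-0.002, 0.983, -0.182, -0.01]
wrist_force: [-17.6, 3.2, 3.5]
finger_gap: 0.1
gripper_force: 9.6
```

Emit:
send_rows:
  increments:
    - [[1,0,-0.3],[0,0,0],0]
    - [[1,0,-0.3],[0,0,0],0]
    - [[0,0,0],[0,0,0],0]

```text
t: 24.9
position: [501.1, -243.8, 19.3]
tool_rot: [-0.003, 0.983, -0.182, -0.012]
wrist_force: [-23.3, 4.2, 3.7]
finger_gap: 0.5
gripper_force: 11.5
```

Emit:
send_rows:
  increments:
    - [[-5,0,0.5],[0,0,0],0]
    - [[-6,0,1],[0,0,0],0]
    - [[-10,0,0],[0,0,0],0]
    - [[-20,0,0],[0,0,0],0]
    - [[-20,0,-40],[0,0,0],0]
    - [[0,0,-60],[0,0,0],0]
    - [[-20,0,-60],[0,0,0],0]
    - [[0,0,0],[0,0,0],0]

```text
t: 25.9
position: [440.8, -221.5, 189.1]
tool_rot: [0.002, 0.983, -0.182, 0.007]
wrist_force: [0.7, 0.1, -0.3]
finger_gap: 0.7
gripper_force: 0.0
```

Run:
```python
from h import *
go([440,-220,180],-21); a=grab('wrist','w7')[:300];b=grab('side','s7')[150:280,170:345];c=grab('scene','s7b')[140:290,250:380]
b=cv2.resize(b,None,fx=2,fy=2,interpolation=2); c=cv2.resize(c[:130,:105],None,fx=2,fy=2,interpolation=2); cv2.imwrite('pics/c7.png',np.vstack([a,np.hstack([b,c])]))
```

```text
t 25.9 pos [ 440.8 -221.5  189.1] toolshift [-1.4 -1.1  9.1] turn [ 0.1 -0.8  0. ] F [ 0.7  0.1 -0.3]
```

View pics/c7.png

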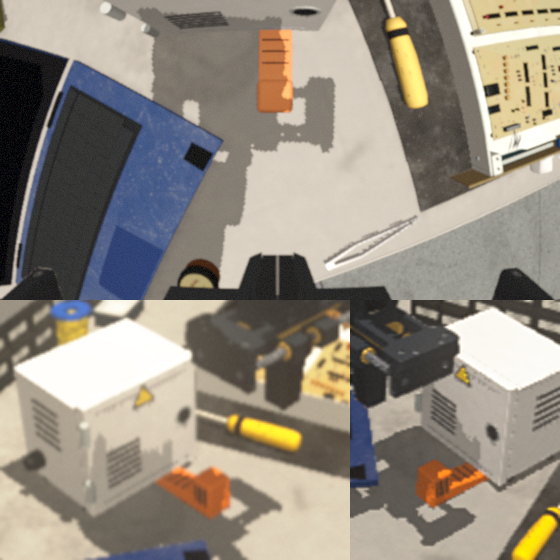

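The door stays shut flush on the wedge alone, the robot is clear, and the pot, tweezers and screwdriver look unmoved. I'll hand in.

```bash
python3 -c "
from bench import r
print(r.job_done())"
```

```text
the job is handed in; nothing more can be done
None
```

The job is handed in at about 26 s: the door looked fully shut and held by the wedge alone after three level pushes of about 23 N, but no verdict came back and the wedge's final grip on the door could not be measured.

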